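# Seat the optical flat on the three-point levelling stand

### The job

Take the optical flat, in its steel ring, out of the wooden storage block and fit it face up in the round levelling stand, so that the spring plunger holds it against the two locating balls. Then press it down lightly on the rim of the ring, 5 to 10 N is plenty, until it sits on all three pads, bears on both locating balls and cannot rock, and leave it there. Ease it in by feel without forcing it, and never touch the glass.

Things in the scene. Friction and masses are not known exactly. Their poses are not given: they have to be found in the camera images.
- flat: Optical flat: dark round glass in a bright steel ring, 52 mm diameter, 20 mm high, 0.2 to 0.29 kg. The ring's rim on top is 7 mm wide (radius 19 to 26 mm), the glass lies 3 mm below it. Origin: centre of the underside, z up its axis. Starts face up in the storage block, underside 10 mm above the bench. Can be gripped across its diameter by the upper half of the ring.
- block: Storage block: square of light wood, 88 x 88 x 15 mm, fixed to the bench, with a round recess 56 mm wide and 5 mm deep in its top, where the flat lies with 15 mm of its ring standing out. Origin: centre of the underside, z up.
- stand: Levelling stand, fixed: grey round base (110 mm diameter, 12 mm high), above it a round metal head plate (100 mm) on three brass screws. Origin: centre of the base's underside, z up, x from the spring plunger to the middle between the two locating balls. The head stays as the last job set it, also when pressed: it leans up to 0.04 rad about x and y, and its height is not measured.
- seat_axis (a point): Point on the stand's vertical axis, on top of the base (12 mm over the bench), below the middle of the three pads; the seated flat is centred here. pad_1, pad_2, pad_3: steel ball tops 3 mm above the head plate, at 22 mm radius, 0, +120, -120 degrees from the stand's x. Their tops make the seat plane, which lies 37 to 55 mm above the bench: feel or look for it.
- below_ball_1 (a point): Point on top of the base below locating_ball_1, 30 mm from the axis at +60 degrees from the stand's x. Each locating ball is a steel ball of 8 mm diameter on a stem on the head, centre 5.5 mm and top 9.5 mm above the seat plane. The seated flat's side bears on both.
- below_ball_2 (a point): The same for locating_ball_2, at -60 degrees.
- below_plunger (a point): Point on top of the base below the centre of the free plunger_nose: a white ball of 10 mm diameter, 28 mm from the axis across from the locating balls, centre 12 mm above the seat plane, in a dark block (18 mm wide, its face 31.5 mm from the axis, top 18 mm above the seat plane). The nose stands 3 mm into the flat's place; with the flat on top of it, it would jam.
- plunger (a joint): How far the plunger nose is pushed back from the axis (m): 0 free, 0.003 with the flat seated, 0.0065 at its solid stop. Spring: 1.4 N to start, 3.05 N at 0.003, 5 N at the stop. To get in, the flat comes down on the locating balls (or just above), shifted about 5 mm to their side so that it is beside the nose, pushes the nose back past 0.003 and then goes down inside the balls.

How it is judged:
On the way, in this order (a step that is already met when the one before it is completed fails the run):
1. the flat is lifted out of its storage block (height (world z) of flat above 0.058 m), for 0.1 s.
2. the flat, in the stand and bearing on its three pads, both locating balls and the plunger nose, is pressed by the fingers (contact force between flat and pad_1 above 0.1 N and contact force between flat and pad_2 above 0.1 N and contact force between flat and pad_3 above 0.1 N and contact force between flat and locating_ball_1 above 0.2 N and contact force between flat and locating_ball_2 above 0.2 N and contact force between flat and plunger_nose above 0.5 N and horizontal distance between flat and stand below 0.006 m and contact force between the fingers and flat above 3 N), for 0.1 s.
At the end, for the whole second after the job is handed in: the flat rests in the stand within 6 mm of its axis and is still; each of the three pads carries more than 0.1 N of it, each locating ball bears on it with more than 0.2 N and the plunger nose with more than 0.5 N (contact force between flat and pad_1 above 0.1 N and contact force between flat and pad_2 above 0.1 N and contact force between flat and pad_3 above 0.1 N and contact force between flat and locating_ball_1 above 0.2 N and contact force between flat and locating_ball_2 above 0.2 N and contact force between flat and plunger_nose above 0.5 N and horizontal distance between flat and stand below 0.006 m and linear speed of flat below 0.01 m/s and angular speed of flat below 0.05 rad/s); the robot touches nothing.
It fails at once if the flat is forced against the stand with more than 25 N in all (the spring and the locating balls make up about 9 N of this when it is seated) (contact force between flat and stand above 25 N).
It fails at once if the fingers touch the glass (contact force between the fingers and glass_face above 0.1 N).
It also fails if it takes over 72 s, if anything falls off the work surface, if the arm or the gripper's body presses on something with over 40 N, if the wrist force passes 120 N, or if a joint passes its speed limit or range.

### The arm

A 6-joint arm with a two-finger parallel gripper is mounted at the origin on a cart in front of the work surface, level with it; the furniture and walls round the work are solid. World frame = base frame: x ahead of the robot, y to its left, z up, the work surface at z = 0. Lengths are in m, angles in rad, forces in N, time in s.
With the tool pointing down it reaches from about 0.225 to 0.875 m from the base axis. Payload 3.4 kg.
Tool frame: the origin (TCP) lies at the very end of the fingers, on their centre line; the grasp point (between the pads) lies behind it (manip.grasp_offset is the z of the grasp point in the tool frame, in m); z points along the fingers, y is the line along which they close (so a half turn about z gives the same grasp; the last joint's range is limited). The gripper opens to 85 mm and grips with 20 to 120 N. Pads are 22 mm wide; open, the fingers measure 114 mm over their backs; the gripper's body (76 mm by 85 mm) begins 54 mm behind the grasp point. The pads swing forward as they close: fully open they stand 13 mm farther back than shut.
Start: joints at [-1.269, 0.276, 1.505, -0, 1.361, -0.121], TCP at [0.236, -0.524, 0.231] pointing down, gripper open.
Joint ranges: [-2.89, 2.89], [-0.75, 2.08], [0.22, 2.7], [-1.18, 4.32], [0.11, 2.71], [-2.7, 2.7]. Speed limits (rad/s): [2.57, 2.57, 3.14, 3.14, 3.14, 3.14].

### API

Orientations are given as a unit quaternion [w, x, y, z].
In Python, from rig import manip gives the robot as it stands.
- The arm moves only by the shell command python3 -m pendant 'ROWS' [FORCE]. ROWS is JSON, a list of rows, each an object of numbers: "dx", "dy", "dz": the shift along the tool's x, y, z in m; "rx", "ry", "rz": the turn, a rotation vector about the tool's x, y, z in degrees; "hand": the finger opening in m, from 0 to 0.0854. In form: [{"dx": .., "dy": .., "dz": .., "rx": .., "ry": .., "rz": .., "hand": ..}, ...]. A call has 1 to 12 rows; each row shifts and turns the commanded pose from where the row before left it, along the tool's axes as they then stand; what a row does not reach is not made up. A row lasts 1/12 s, in which the tool goes at most 41.7 mm and 7.16 degrees, less where a joint would pass 70% of its speed; a pose out of reach is approached as far as the arm can. A call is refused whole if a number of a shift passes 0.0417 or a number of a turn 7.16, either way. A call with a gripper value outside its range is refused whole. The fingers move at their own pace and stop on an object; FORCE is the grip in N (left out, the last holds). Time passes only in rows, so rows that do not move let the fingers close. It gives the time, the measured TCP pose, the force, the opening and the grip force at its end, in the units of the state.
- manip.get_state(): the state, without advancing time (a new reading comes with each control period).
- manip.get_image(name): name is "scene" or "top" or "wrist"; returns a dict with "frame" (400x640x3 uint8, red, green, blue), "fx", "fy", "cx", "cy" (pixels), "distortion" ([k1, k2, p1, p2, k3] as OpenCV has them; the pictures are not rectified), "position" and "attitude" of the camera in the world; the wrist camera has in their place "mount" (4x4, takes a point from camera to tool coordinates, whose origin is the TCP and whose axes are the flange's). Camera axes: x right, y up, looking along -z (the intrinsics and any distortion apply to the point x, -y, -z); pixel columns grow to the right and rows downward; lengths in m; the calibration is good to about 2 mm. A picture is of the moment at which its call begins: read the wrist's pose just before it. There is no depth.
- manip.sign_off(): hands the job in; it is judged then, once.
The state is a dict: "clock": time; "qpos": joint angles; "qd": joint speeds; "effort": joint torques, N m; "position": TCP position; "ee_rot": TCP orientation; "contact_force": force on the tool from outside, world axes, zero at the start; "moment": the same for the moment, N m; "width": finger opening in m; "gripper_force": force on a finger pad.
Only numpy, scipy, OpenCV 4.12 (cv2) and the standard library are available. Lean on these libraries where they do the work, as an engineer would, in place of code of your own. Each camera call takes 0.05 s, during which the arm holds its last target. There are 200 camera calls.

## Working session

There is one attempt and no reset: what is moved stays moved. The work goes in short steps, Python scripts to look and compute and a shell command to move; the robot and the scene stay as the last step left them, time stands still between calls to the robot, and variables do not carry over. Pictures are saved under pics/ and viewed, at most 13 in all, crops included, and the job is handed in when it is done.

```bash
ls; mkdir -p pics; cat > h.py <<'E'
import numpy as np, cv2, json
from scipy.spatial.transform import Rotation as R
from rig import manip
def rot(q): return R.from_quat([q[1],q[2],q[3],q[0]]).as_matrix()
def grab(name):
    s=manip.get_state(); d=manip.get_image(name)
    if 'mount' in d:
        T=np.eye(4);T[:3,:3]=rot(s['ee_rot']);T[:3,3]=s['position'];d['T']=T@np.array(d['mount'])
    else:
        a=np.array(d['attitude']);T=np.eye(4)
        T[:3,:3]=a if a.shape==(3,3) else rot(a);T[:3,3]=d['position'];d['T']=T
    d['K']=np.array([[d['fx'],0,d['cx']],[0,d['fy'],d['cy']],[0,0,1.]]);d['D']=np.array(d['distortion'],float)
    return d
def ray(d,uv):
    p=cv2.undistortPoints(np.array(uv,float).reshape(-1,1,2),d['K'],d['D']).reshape(-1,2)
    v=np.c_[p[:,0],-p[:,1],-np.ones(len(p))]@d['T'][:3,:3].T
    return d['T'][:3,3],v/np.linalg.norm(v,axis=1,keepdims=True)
def onz(d,uv,z):
    o,v=ray(d,uv);return o+v*((z-o[2])/v[:,2])[:,None]
def tri(obs):
    A=np.zeros((3,3));b=np.zeros(3)
    for o,v in obs:
        P=np.eye(3)-np.outer(v,v);A+=P;b+=P@o
    x=np.linalg.solve(A,b);return x,[np.linalg.norm((np.eye(3)-np.outer(v,v))@(x-o)) for o,v in obs]
def proj(d,X):
    X=np.atleast_2d(X);c=(X-d['T'][:3,3])@d['T'][:3,:3];c=c*[1,-1,-1]
    return cv2.projectPoints(c.reshape(-1,1,3),np.zeros(3),np.zeros(3),d['K'],d['D'])[0].reshape(-1,2)
def save(d,f): cv2.imwrite(f,d['frame'][:,:,::-1])
def load(f):
    return np.load(f,allow_pickle=True).item()
E
python3 - <<'E'
from h import *
fr=[]
for n in ['scene','top']:
    d=grab(n);np.save(f'{n}0.npy',d,allow_pickle=True);fr.append(d['frame']);print(n,d['T'].round(3).tolist(),d['fx'],d['D'])
cv2.imwrite('pics/st.png',cv2.resize(np.vstack(fr),(480,600))[:,:,::-1])
save(load('scene0.npy'),'pics/s0.png');save(load('top0.npy'),'pics/t0.png')
print(manip.get_state(),manip.grasp_offset)
E
```

```text
pics
scene [[-0.903, 0.172, -0.393, 0.151], [-0.429, -0.373, 0.823, 0.596], [-0.005, 0.912, 0.411, 0.406], [0.0, 0.0, 0.0, 1.0]] 426.2843738653772 [-0.00478386  0.          0.          0.          0.        ]
top [[-0.013, 0.99, -0.138, 0.398], [-1.0, -0.009, 0.027, -0.095], [0.025, 0.138, 0.99, 0.894], [0.0, 0.0, 0.0, 1.0]] 399.6272198678009 [-0.03734278  0.          0.          0.          0.        ]
{'clock': 0.1, 'qpos': array([-1.26901248e+00,  2.76563571e-01,  1.50603169e+00, -2.69267427e-05,
        1.36070841e+00, -1.21015746e-01]), 'qd': array([ 1.52700750e-03, -2.80288916e-03, -3.07870889e-03, -1.79006043e-04,
        5.11374050e-04, -7.82141058e-05]), 'effort': array([ 1.27292624e-03, -4.17699051e+01, -2.46405065e+01, -2.17015263e-04,
        5.84628011e-03, -5.37417257e-07]), 'position': array([ 0.23576421, -0.52391179,  0.23049805]), 'ee_rot': array([-8.50830937e-04,  9.77737206e-01,  2.09831420e-01, -9.03305410e-05]), 'contact_force': array([ 0.40865101,  0.51540494, -0.43827912]), 'moment': array([-0.07156121,  0.01748788, -0.02335327]), 'gripper_force': 0.0, 'width': 0.08516148263568517} -0.0187
```

View pics/t0.png

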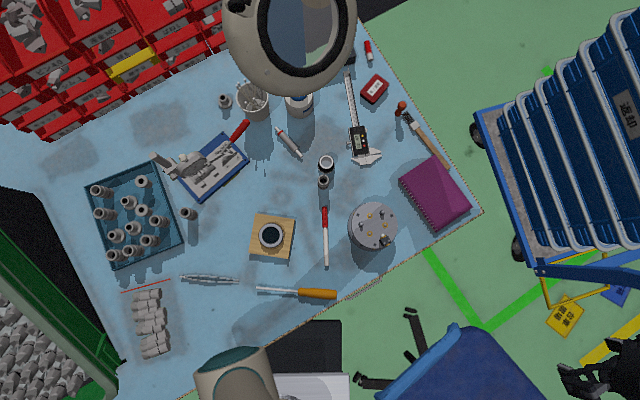

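View pics/s0.png

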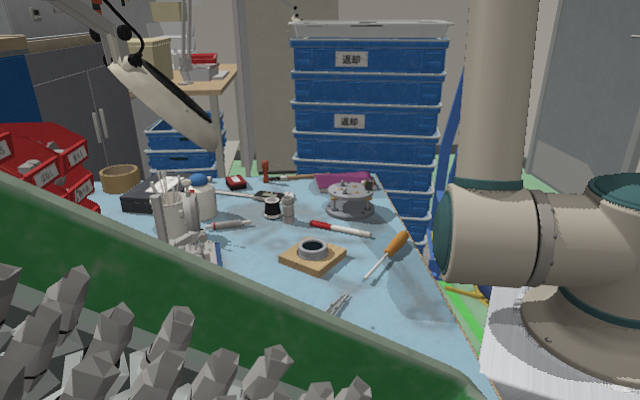

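Top view: flat at about (271,236) in the wooden block, stand head at (373,227) with its dark plunger block at (385,240). Scene view: flat at (313,250), stand at (350,198).

```bash
python3 - <<'E'
from h import *
t=load('top0.npy');s=load('scene0.npy')
for n,a,b in [('flat',(271,236),(313,245)),('stand',(373,225),(350,190))]:
    x,r=tri([(ray(t,a)[0],ray(t,a)[1][0]),(ray(s,b)[0],ray(s,b)[1][0])]);print(n,x.round(4),np.round(r,4))
print('plunger',onz(t,[(385,240)],.06),'flat',onz(t,[(271,236)],.03),'stand',onz(t,[(373,225)],.045))
d=grab('wrist');print(np.array(d['mount']).round(3),d['fx'])
T=np.eye(4);st=manip.get_state();print((rot(st['ee_rot'])).round(3))
# blow-up of top for stand
f=t['frame'][195:260,335:415];cv2.imwrite('pics/tc.png',cv2.resize(f,None,fx=7,fy=7,interpolation=cv2.INTER_CUBIC)[:,:,::-1])
E
```

```text
flat [0.4495 0.0069 0.0286] [0.0012 0.0012]
stand [ 0.4685 -0.2119  0.0492] [0.0004 0.0004]
plunger [[ 0.43550179 -0.2349046   0.06      ]] flat [[0.44831924 0.00624824 0.03      ]] stand [[ 0.46846766 -0.21265793  0.045     ]]
[[-0.001  0.944  0.33   0.085]
 [ 1.     0.001  0.    -0.001]
 [-0.     0.33  -0.944 -0.142]
 [ 0.     0.     0.     1.   ]] 301.26651573390313
[[ 0.912  0.41  -0.   ]
 [ 0.41  -0.912  0.001]
 [ 0.    -0.001 -1.   ]]
```

View pics/tc.png

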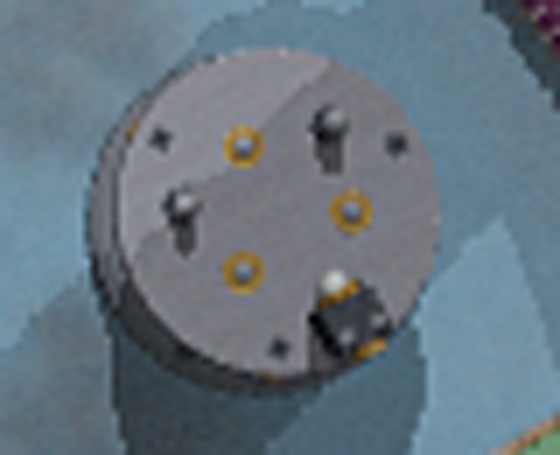

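Crop (7x, from (335,195)): pads at (243,146), (351,210), (243,271), locating balls at (331,121), (184,203), nose at (335,283). So stand x points at yaw ≈30°, close to the tool x already. I'll go look from close by.

```bash
python3 -m pendant '[{"dx":0.036,"dy":-0.0185,"dz":0.006},{"dx":0.036,"dy":-0.0185,"dz":0.006},{"dx":0.036,"dy":-0.0185,"dz":0.006},{"dx":0.036,"dy":-0.0185,"dz":0.006},{"dx":0.036,"dy":-0.0185,"dz":0.006},{"dx":0.036,"dy":-0.0185,"dz":0.006},{"dx":0.036,"dy":-0.0185,"dz":0.006},{"dx":0.036,"dy":-0.0185,"dz":0.006},{"dx":0.036,"dy":-0.0185,"dz":0.006},{"dx":0.036,"dy":-0.0185,"dz":0.006},{},{}]'
python3 - <<'E'
from h import *
d=grab('wrist');np.save('w1.npy',d,allow_pickle=True);print(manip.get_state()['clock'],proj(d,[[.468,-.212,.045]]))
E
python3 -m pendant '[{"dx":-0.035},{"dx":-0.035},{"dx":-0.035},{},{}]'
python3 - <<'E'
from h import *
d=grab('wrist');np.save('w2.npy',d,allow_pickle=True);c=proj(d,[[.468,-.212,.045]])[0];print(c)
e=load('w1.npy');o=proj(e,[[.468,-.212,.045]])[0];im=[]
for f,p in((e,o),(d,c)):
    u=int(np.clip(p[0]-100,0,440));v=int(np.clip(p[1]-100,0,200));print(u,v)
    im.append(cv2.resize(f['frame'][v:v+200,u:u+200],(400,400),interpolation=cv2.INTER_CUBIC))
cv2.imwrite('pics/w12.png',np.hstack(im)[:,:,::-1])
E
```

```text
0.2 [[  95.80852628 -203.70666999]]
[  95.66694149 -203.62921495]
0 0
0 0invalid input
invalid input
```

View pics/w12.png

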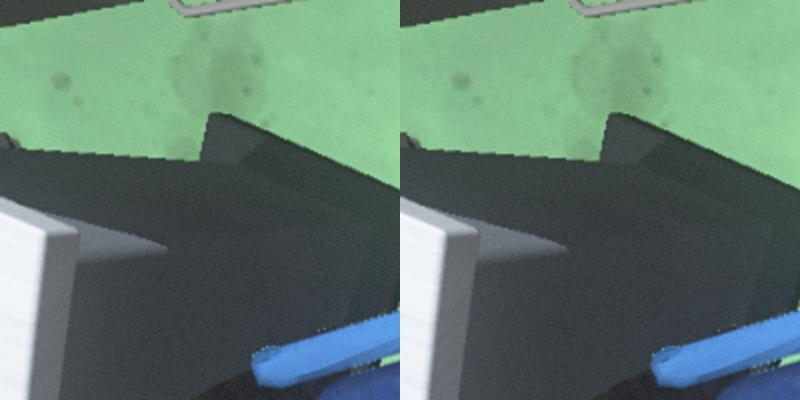

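The pictures show only the floor: both moves were refused, probably because of the empty rows. I'll use explicit zeros.

```bash
python3 -m pendant '[{"dx":0.036,"dy":-0.0185,"dz":0.006},{"dx":0.036,"dy":-0.0185,"dz":0.006},{"dx":0.036,"dy":-0.0185,"dz":0.006},{"dx":0.036,"dy":-0.0185,"dz":0.006},{"dx":0.036,"dy":-0.0185,"dz":0.006},{"dx":0.036,"dy":-0.0185,"dz":0.006},{"dx":0.036,"dy":-0.0185,"dz":0.006},{"dx":0.036,"dy":-0.0185,"dz":0.006},{"dx":0.036,"dy":-0.0185,"dz":0.006},{"dx":0.036,"dy":-0.0185,"dz":0.006},{"dz":0},{"dz":0}]'
```

```text
invalid input
```

```bash
python3 -m pendant '[{"dx":0.03,"dy":-0.015,"dz":0.005,"rx":0,"ry":0,"rz":0,"hand":0.085}]'; python3 -m pendant '[{"dx":0.03,"dy":-0.015,"dz":0.005,"hand":0.085}]'; python3 -m pendant '[{"dx":0.03,"dy":-0.015,"dz":0.005}]' 30
```

```text
clock: 0.33
position: [0.2549, -0.5031, 0.2266]
ee_rot: [0.003, 0.978, 0.208, -0.001]
contact_force: [1.5, -0.4, 0.3]
width: 0.085
gripper_force: 0.0invalid input
invalid input
```

All seven keys are needed in each row.

```bash
python3 -m pendant '[{"dx":0.036,"dy":-0.0185,"dz":0.006,"rx":0,"ry":0,"rz":0,"hand":0.085},{"dx":0.036,"dy":-0.0185,"dz":0.006,"rx":0,"ry":0,"rz":0,"hand":0.085},{"dx":0.036,"dy":-0.0185,"dz":0.006,"rx":0,"ry":0,"rz":0,"hand":0.085},{"dx":0.036,"dy":-0.0185,"dz":0.006,"rx":0,"ry":0,"rz":0,"hand":0.085},{"dx":0.036,"dy":-0.0185,"dz":0.006,"rx":0,"ry":0,"rz":0,"hand":0.085},{"dx":0.036,"dy":-0.0185,"dz":0.006,"rx":0,"ry":0,"rz":0,"hand":0.085},{"dx":0.036,"dy":-0.0185,"dz":0.006,"rx":0,"ry":0,"rz":0,"hand":0.085},{"dx":0.036,"dy":-0.0185,"dz":0.006,"rx":0,"ry":0,"rz":0,"hand":0.085},{"dx":0.036,"dy":-0.0185,"dz":0.006,"rx":0,"ry":0,"rz":0,"hand":0.085},{"dx":0,"dy":0,"dz":0,"rx":0,"ry":0,"rz":0,"hand":0.085},{"dx":0,"dy":0,"dz":0,"rx":0,"ry":0,"rz":0,"hand":0.085},{"dx":0,"dy":0,"dz":0,"rx":0,"ry":0,"rz":0,"hand":0.085}]'
python3 - <<'E'
from h import *
d=grab('wrist');np.save('w1.npy',d,allow_pickle=True);print(proj(d,[[.468,-.212,.045]]))
E
python3 -m pendant '[{"dx":-0.035,"dy":0,"dz":0,"rx":0,"ry":0,"rz":0,"hand":0.085},{"dx":-0.035,"dy":0,"dz":0,"rx":0,"ry":0,"rz":0,"hand":0.085},{"dx":-0.035,"dy":0,"dz":0,"rx":0,"ry":0,"rz":0,"hand":0.085},{"dx":0,"dy":0,"dz":0,"rx":0,"ry":0,"rz":0,"hand":0.085},{"dx":0,"dy":0,"dz":0,"rx":0,"ry":0,"rz":0,"hand":0.085},{"dx":0,"dy":0,"dz":0,"rx":0,"ry":0,"rz":0,"hand":0.085}]'
python3 - <<'E'
from h import *
d=grab('wrist');np.save('w2.npy',d,allow_pickle=True);c=proj(d,[[.468,-.212,.045]])[0];print(c)
e=load('w1.npy');o=proj(e,[[.468,-.212,.045]])[0];im=[]
for f,p in((e,o),(d,c)):
    u=int(np.clip(p[0]-100,0,440));v=int(np.clip(p[1]-100,0,200));print(u,v)
    im.append(cv2.resize(f['frame'][v:v+200,u:u+200],(400,400),interpolation=cv2.INTER_CUBIC))
cv2.imwrite('pics/w12.png',np.hstack(im)[:,:,::-1])
E
```

```text
clock: 1.33
position: [0.4841, -0.2137, 0.1722]
ee_rot: [0.0, 0.978, 0.21, -0.0]
contact_force: [-0.4, -0.3, 0.8]
width: 0.085
gripper_force: 0.0
[[308.48232047 208.75908859]]
clock: 1.88
position: [0.3884, -0.2579, 0.1728]
ee_rot: [0.001, 0.978, 0.208, 0.001]
contact_force: [0.2, 0.1, 0.0]
width: 0.0853
gripper_force: 0.0
[305.597658    91.46424678]
208 108
205 0
```

View pics/w12.png

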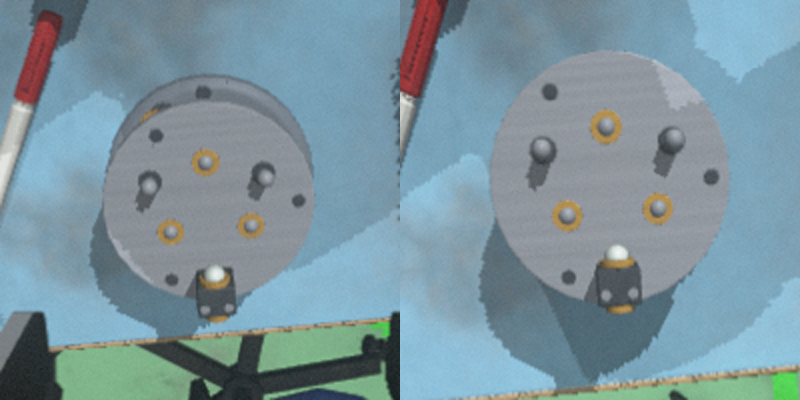

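Two views (2x crops) show the stand. Pads with brass rings in the first are at (205,162), (171,232), (251,225), balls at (149,184), (264,175), nose at (215,272). In the second they are at (206,127), (167,215), (258,208), with balls at (143,150), (272,139) and nose at (217,255).

```bash
cat > st.py <<'E'
from h import *
A=load('w1.npy');B=load('w2.npy')
cl={'pad1':((205,162),(206,127)),'pad2':((171,232),(167,215)),'pad3':((251,225),(258,208)),'ball1':((149,184),(143,150)),'ball2':((264,175),(272,139)),'nose':((215,272),(217,255))}
off=[np.array([208,108]),np.array([205,0])]
def ref(d,p,n):
    u,v=np.round(p).astype(int);r=9
    w=cv2.resize(d['frame'][v-r:v+r+1,u-r:u+r+1],None,fx=8,fy=8,interpolation=cv2.INTER_CUBIC)
    h=cv2.cvtColor(w,cv2.COLOR_RGB2HSV)
    if 'pad' in n: m=((h[...,1]>90)&(h[...,0]>8)&(h[...,0]<35)).astype(np.uint8)
    elif n=='nose': m=((h[...,2]>185)&(h[...,1]<60)).astype(np.uint8)
    else: return p,0
    c=max(cv2.findContours(m,cv2.RETR_EXTERNAL,cv2.CHAIN_APPROX_NONE)[0],key=cv2.contourArea)
    (x,y),ax,_=cv2.fitEllipse(cv2.convexHull(c)) if 'pad' in n else cv2.minEnclosingCircle(c)+(0,)
    return np.array([u-r+(x+.5)/8-.5,v-r+(y+.5)/8-.5]),np.round(np.array(ax)/8,1)
P={}
for n,(a,b) in cl.items():
    o=[]
    for d,p,f in((A,a,off[0]),(B,b,off[1])):
        q,ax=ref(d,np.array(p)/2+f-.25,n);print(n,(np.array(p)/2+f).round(1),q.round(1),ax);R_=ray(d,q);o.append((R_[0],R_[1][0]))
    P[n],r=tri(o);print(n,P[n].round(4),np.round(r,4))
p=np.array([P['pad1'],P['pad2'],P['pad3']]);c=p.mean(0);nn=np.cross(p[1]-p[0],p[2]-p[0]);nn/=nn[2];x=p[0]-(p[1]+p[2])/2
print('centre',c,'normal',nn,'radii',np.linalg.norm(p-c,axis=1),'yaw',np.degrees(np.arctan2(x[1],x[0])))
y=(P['ball1']+P['ball2'])/2-P['nose'];print('yaw2',np.degrees(np.arctan2(y[1],y[0])),'ball-nose dx',np.hypot(*y[:2]),'balls',np.linalg.norm(P['ball1']-P['ball2']))
E
python3 st.py
```

```text
pad1 [310.5 189. ] [310.3 188.8] [12.6 13.5]
pad1 [308.   63.5] [307.6  62.9] [15.3 16.5]
pad1 [ 0.4885 -0.205   0.0511] [0.0001 0.0001]
pad2 [293.5 224. ] [292.9 223.6] [11.7 12.9]
pad2 [288.5 107.5] [288.1 107.4] [14.5 15.3]
pad2 [ 0.4504 -0.2039  0.0512] [0.0001 0.0001]
pad3 [333.5 220.5] [333.  220.4] [11.7 12.8]
pad3 [334. 104.] [333.5 103.8] [14.5 15.2]
pad3 [ 0.4684 -0.2374  0.0498] [0. 0.]
ball1 [282.5 200. ] [282.2 199.8] 0
ball1 [276.5  75. ] [276.2  74.8] 0
ball1 [ 0.4699 -0.1857  0.0555] [0.0002 0.0002]
ball2 [340.  195.5] [339.8 195.2] 0
ball2 [341.   69.5] [340.8  69.2] 0
ball2 [ 0.4948 -0.2313  0.0544] [0. 0.]
nose [315.5 244. ] [315.6 244.6] 3.9
nose [313.5 127.5] [313.7 126.3] 4.6
nose [ 0.4462 -0.2293  0.0666] [0. 0.]
centre [ 0.46912144 -0.21541728  0.05073693] normal [ 0.00130634 -0.04136576  1.        ] radii [0.0219965  0.02199028 0.021982  ] yaw 28.209687898682045
yaw2 29.835324713526525 ball-nose dx 0.041695525926449845 balls 0.05191333973812009
```

Pads fit their 22.0 mm radius exactly; centre (0.4691,-0.2154), yaw ≈28.5°, seat near z≈0.05, leaning about 0.04 (rising toward +y). Next, the flat.

```bash
python3 -m pendant '[{"dx":0.012,"dy":-0.035,"dz":0,"rx":0,"ry":0,"rz":-0.7,"hand":0.085},{"dx":0.012,"dy":-0.035,"dz":0,"rx":0,"ry":0,"rz":-0.7,"hand":0.085},{"dx":0.012,"dy":-0.035,"dz":0,"rx":0,"ry":0,"rz":-0.7,"hand":0.085},{"dx":0.012,"dy":-0.035,"dz":0,"rx":0,"ry":0,"rz":-0.7,"hand":0.085},{"dx":0.012,"dy":-0.035,"dz":0,"rx":0,"ry":0,"rz":-0.7,"hand":0.085},{"dx":0.012,"dy":-0.035,"dz":0,"rx":0,"ry":0,"rz":-0.7,"hand":0.085},{"dx":0,"dy":0,"dz":0,"rx":0,"ry":0,"rz":0,"hand":0.085},{"dx":0,"dy":0,"dz":0,"rx":0,"ry":0,"rz":0,"hand":0.085},{"dx":0,"dy":0,"dz":0,"rx":0,"ry":0,"rz":0,"hand":0.085}]'
python3 - <<'E'
from h import *
d=grab('wrist');np.save('w3.npy',d,allow_pickle=True)
E
python3 -m pendant '[{"dx":0.035,"dy":0,"dz":0.01,"rx":0,"ry":0,"rz":0,"hand":0.085},{"dx":0.035,"dy":0,"dz":0.01,"rx":0,"ry":0,"rz":0,"hand":0.085},{"dx":0.035,"dy":0,"dz":0.01,"rx":0,"ry":0,"rz":0,"hand":0.085},{"dx":0,"dy":0,"dz":0,"rx":0,"ry":0,"rz":0,"hand":0.085},{"dx":0,"dy":0,"dz":0,"rx":0,"ry":0,"rz":0,"hand":0.085},{"dx":0,"dy":0,"dz":0,"rx":0,"ry":0,"rz":0,"hand":0.085}]'
python3 - <<'E'
from h import *
d=grab('wrist');np.save('w4.npy',d,allow_pickle=True)
e=load('w3.npy');im=[]
for f in (e,d):
    p=proj(f,[[.449,.0065,.028]])[0];print(p)
    u=int(np.clip(p[0]-100,0,440));v=int(np.clip(p[1]-100,0,200));print(u,v)
    im.append(cv2.resize(f['frame'][v:v+200,u:u+200],(400,400),interpolation=cv2.INTER_CUBIC))
cv2.imwrite('pics/w34.png',np.hstack(im)[:,:,::-1])
s=manip.get_state();print(s['position'],rot(s['ee_rot']).round(4).tolist())
E
```

```text
clock: 2.68
position: [0.3624, -0.0364, 0.1726]
ee_rot: [0.001, 0.969, 0.247, 0.001]
contact_force: [-0.3, -0.7, -0.2]
width: 0.0848
gripper_force: 0.0
clock: 3.23
position: [0.4534, 0.0124, 0.1417]
ee_rot: [-0.0, 0.97, 0.245, -0.001]
contact_force: [-0.5, 1.0, -0.7]
width: 0.0848
gripper_force: 0.0
[321.0428703   85.71146353]
221 0
[320.67308636 206.26227696]
220 106
[0.45303343 0.01237912 0.14207285] [[0.8803, 0.4745, -0.0014], [0.4745, -0.8803, -0.0003], [-0.0014, -0.0004, -1.0]]
```

View pics/w34.png

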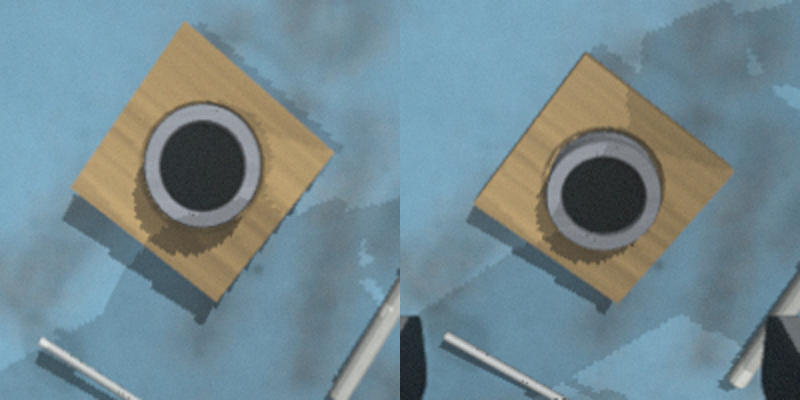

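Views 3 and 4 (2x crops): the wooden block with the steel ring, its dark glass centred at (203,166) and at (604,195).

```bash
python3 - <<'E'
from h import *
o=[];
for f,p in(('w3.npy',(322.3,82.7)),('w4.npy',(322,203.3))):
    d=load(f);u,v=np.round(p).astype(int);r=45
    g=cv2.cvtColor(d['frame'],cv2.COLOR_RGB2GRAY)
    w=cv2.resize(g[v-r:v+r+1,u-r:u+r+1],None,fx=4,fy=4,interpolation=cv2.INTER_CUBIC)
    m=cv2.morphologyEx((w<85).astype(np.uint8),cv2.MORPH_OPEN,np.ones((9,9)))
    c=[k for k in cv2.findContours(m,cv2.RETR_EXTERNAL,cv2.CHAIN_APPROX_NONE)[0] if cv2.pointPolygonTest(k,(4*r,4*r),False)>0][0]
    (x,y),ax,an=cv2.fitEllipse(c);q=(u-r+(x+.5)/4-.5,v-r+(y+.5)/4-.5)
    pts=c[:,0,:]/4.+[u-r,v-r];W=onz(d,pts,.03);print(q,np.array(ax)/4,onz(d,[q],.03)[0],onz(d,[q],.027)[0],'dia@.03',np.ptp(W,axis=0)[:2])
    a=ray(d,q);o.append((a[0],a[1][0]))
print(tri(o))
E
```

```text
(np.float64(321.81190490722656), np.float64(82.6388931274414)) [42.15085602 44.88789368] [0.45147757 0.00712211 0.03      ] [0.45163447 0.00714607 0.027     ] dia@.03 [0.03731967 0.03748631]
(np.float64(321.667781829834), np.float64(203.32464981079102)) [38.55265045 42.20825195] [0.45248407 0.00741601 0.03      ] [0.45158641 0.00687322 0.027     ] dia@.03 [0.036659   0.03789254]
(array([0.45166366, 0.00704686, 0.02742831]), [np.float64(0.00010877930409215301), np.float64(0.00010877930409218394)])
```

```bash
python3 -m pendant '[{"dx":-0.01,"dy":0.004,"dz":0.02,"rx":0,"ry":0,"rz":-0.2,"hand":0.065},{"dx":0,"dy":0,"dz":0.03,"rx":0,"ry":0,"rz":0,"hand":0.065},{"dx":0,"dy":0,"dz":0.03,"rx":0,"ry":0,"rz":0,"hand":0.065},{"dx":0,"dy":0,"dz":0.025,"rx":0,"ry":0,"rz":0,"hand":0.065},{"dx":0,"dy":0,"dz":0.009,"rx":0,"ry":0,"rz":0,"hand":0.065},{"dx":0,"dy":0,"dz":0,"rx":0,"ry":0,"rz":0,"hand":0.065},{"dx":0,"dy":0,"dz":0,"rx":0,"ry":0,"rz":0,"hand":0.065},{"dx":0,"dy":0,"dz":0,"rx":0,"ry":0,"rz":0,"hand":0.065}]'
```

```text
clock: 3.95
position: [0.448, 0.0047, 0.0298]
ee_rot: [0.001, 0.969, 0.247, 0.001]
contact_force: [-0.5, -0.5, 0.5]
width: 0.0649
gripper_force: 0.0
```

```bash
python3 - <<'E'
from h import *
save(grab('wrist'),'pics/g1.png')
E
```

```text
(no output)
```

View pics/g1.png

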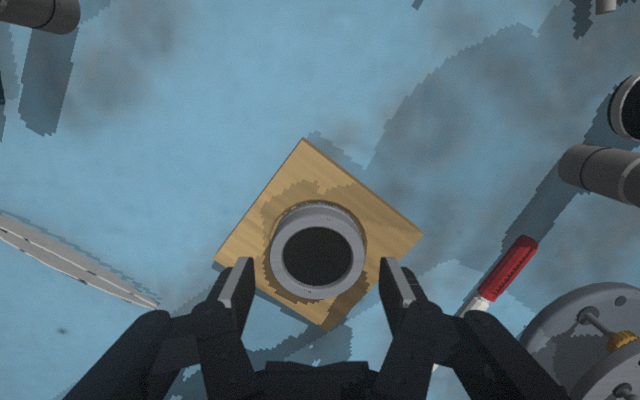

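The open fingers, at (240,290) and (395,290), stand symmetric about the flat (318,255). I'll feel for the wood with the tips to learn where they really end.

```bash
python3 -m pendant '[{"dx":0,"dy":0,"dz":0.004,"rx":0,"ry":0,"rz":0,"hand":0.065},{"dx":0,"dy":0,"dz":0.003,"rx":0,"ry":0,"rz":0,"hand":0.065},{"dx":0,"dy":0,"dz":0.003,"rx":0,"ry":0,"rz":0,"hand":0.065},{"dx":0,"dy":0,"dz":0.001,"rx":0,"ry":0,"rz":0,"hand":0.065},{"dx":0,"dy":0,"dz":0.001,"rx":0,"ry":0,"rz":0,"hand":0.065},{"dx":0,"dy":0,"dz":0,"rx":0,"ry":0,"rz":0,"hand":0.065}]' | grep -E "pos|contact"
for i in 1; do python3 -m pendant '[{"dx":0,"dy":0,"dz":0.001,"rx":0,"ry":0,"rz":0,"hand":0.065},{"dx":0,"dy":0,"dz":0,"rx":0,"ry":0,"rz":0,"hand":0.065}]' | grep -E "pos|contact"; done
python3 -m pendant '[{"dx":0,"dy":0,"dz":0.001,"rx":0,"ry":0,"rz":0,"hand":0.065},{"dx":0,"dy":0,"dz":0,"rx":0,"ry":0,"rz":0,"hand":0.065}]' | grep -E "pos|contact"
```

```text
position: [0.4466, 0.0053, 0.016]
contact_force: [0.2, -0.2, -0.2]
position: [0.4467, 0.0053, 0.0152]
contact_force: [-0.2, 0.3, -0.2]
position: [0.4467, 0.0053, 0.0142]
contact_force: [0.5, 0.1, 0.6]
```

```bash
python3 -m pendant '[{"dx":0,"dy":0,"dz":0.001,"rx":0,"ry":0,"rz":0,"hand":0.065},{"dx":0,"dy":0,"dz":0.0005,"rx":0,"ry":0,"rz":0,"hand":0.065},{"dx":0,"dy":0,"dz":0,"rx":0,"ry":0,"rz":0,"hand":0.065}]' | grep -E "pos|contact"
python3 -m pendant '[{"dx":0,"dy":0,"dz":0.001,"rx":0,"ry":0,"rz":0,"hand":0.065},{"dx":0,"dy":0,"dz":0.0005,"rx":0,"ry":0,"rz":0,"hand":0.065},{"dx":0,"dy":0,"dz":0,"rx":0,"ry":0,"rz":0,"hand":0.065}]' | grep -E "pos|contact"
python3 -m pendant '[{"dx":0,"dy":0,"dz":0.001,"rx":0,"ry":0,"rz":0,"hand":0.065},{"dx":0,"dy":0,"dz":0,"rx":0,"ry":0,"rz":0,"hand":0.065}]' | grep -E "pos|contact"
```

```text
position: [0.4467, 0.0052, 0.0127]
contact_force: [-0.9, -0.1, 0.1]
position: [0.4466, 0.0053, 0.0112]
contact_force: [-0.7, -0.1, -0.8]
position: [0.4467, 0.0052, 0.0102]
contact_force: [0.3, -0.6, -0.4]
```

```bash
python3 -m pendant '[{"dx":0,"dy":0,"dz":0.001,"rx":0,"ry":0,"rz":0,"hand":0.065},{"dx":0,"dy":0,"dz":0,"rx":0,"ry":0,"rz":0,"hand":0.065}]' | grep -E "pos|contact"
python3 -m pendant '[{"dx":0,"dy":0,"dz":0.001,"rx":0,"ry":0,"rz":0,"hand":0.065},{"dx":0,"dy":0,"dz":0,"rx":0,"ry":0,"rz":0,"hand":0.065}]' | grep -E "pos|contact"
python3 -m pendant '[{"dx":0,"dy":0,"dz":0.001,"rx":0,"ry":0,"rz":0,"hand":0.065},{"dx":0,"dy":0,"dz":0,"rx":0,"ry":0,"rz":0,"hand":0.065}]' | grep -E "pos|contact"
```

```text
position: [0.4467, 0.0053, 0.0092]
contact_force: [0.1, -0.9, -0.4]
position: [0.4468, 0.0052, 0.0087]
contact_force: [-0.9, -0.1, 5.2]
position: [0.4468, 0.0052, 0.0086]
contact_force: [-3.6, -0.1, 15.5]
```

Wood felt at TCP z 0.0089, so the tips end 6 mm behind the TCP at this opening. I'll rise 10 mm, close, and lift a little.

```bash
python3 -m pendant '[{"dx":-0.001,"dy":0.0006,"dz":-0.005,"rx":0,"ry":0,"rz":0,"hand":0.065},{"dx":0,"dy":0,"dz":-0.005,"rx":0,"ry":0,"rz":0,"hand":0.065},{"dx":0,"dy":0,"dz":0,"rx":0,"ry":0,"rz":0,"hand":0.055},{"dx":0,"dy":0,"dz":0,"rx":0,"ry":0,"rz":0,"hand":0.052},{"dx":0,"dy":0,"dz":0,"rx":0,"ry":0,"rz":0,"hand":0.049},{"dx":0,"dy":0,"dz":0,"rx":0,"ry":0,"rz":0,"hand":0.046},{"dx":0,"dy":0,"dz":0,"rx":0,"ry":0,"rz":0,"hand":0.04},{"dx":0,"dy":0,"dz":0,"rx":0,"ry":0,"rz":0,"hand":0.04},{"dx":0,"dy":0,"dz":0,"rx":0,"ry":0,"rz":0,"hand":0.04},{"dx":0,"dy":0,"dz":0,"rx":0,"ry":0,"rz":0,"hand":0.04}]' 35
python3 -m pendant '[{"dx":0,"dy":0,"dz":-0.01,"rx":0,"ry":0,"rz":0,"hand":0.04},{"dx":0,"dy":0,"dz":-0.02,"rx":0,"ry":0,"rz":0,"hand":0.04},{"dx":0,"dy":0,"dz":-0.03,"rx":0,"ry":0,"rz":0,"hand":0.04},{"dx":0,"dy":0,"dz":-0.03,"rx":0,"ry":0,"rz":0,"hand":0.04},{"dx":0,"dy":0,"dz":-0.01,"rx":0,"ry":0,"rz":0,"hand":0.04},{"dx":0,"dy":0,"dz":0,"rx":0,"ry":0,"rz":0,"hand":0.04},{"dx":0,"dy":0,"dz":0,"rx":0,"ry":0,"rz":0,"hand":0.04},{"dx":0,"dy":0,"dz":0,"rx":0,"ry":0,"rz":0,"hand":0.04}]'
python3 - <<'E'
from h import *
d=grab('wrist');np.save('w5.npy',d,allow_pickle=True)
cv2.imwrite('pics/g2.png',cv2.resize(d['frame'][150:400,170:470],(600,500))[:,:,::-1])
s=manip.get_state();print(s['position'],s['contact_force'],rot(s['ee_rot']).round(4).tolist())
E
```

```text
clock: 6.83
position: [0.4467, 0.004, 0.0179]
ee_rot: [0.0, 0.969, 0.247, 0.0]
contact_force: [-1.1, -0.1, 8.3]
width: 0.0501
gripper_force: 34.9
clock: 7.5
position: [0.4447, 0.0045, 0.1158]
ee_rot: [-0.001, 0.969, 0.247, -0.002]
contact_force: [1.0, -0.0, -2.0]
width: 0.0499
gripper_force: 37.7
[0.44460968 0.00447633 0.11560093] [-0.77280376 -0.17893241 -2.63555971] [[0.8778, 0.479, -0.0039], [0.479, -0.8778, 0.0005], [-0.0032, -0.0023, -1.0]]
```

View pics/g2.png

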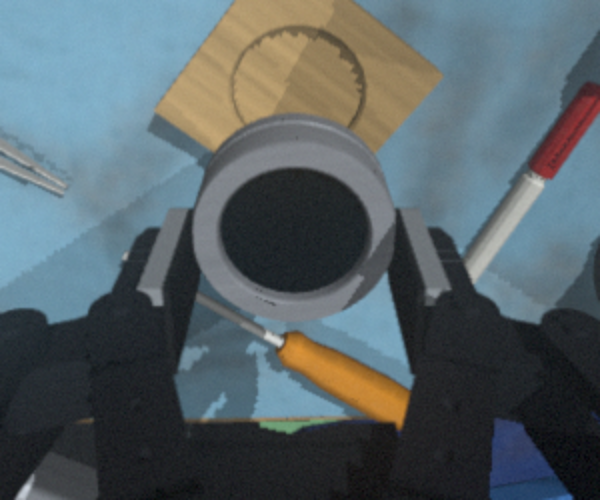

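The flat is held by its ring (glass centre at (296,228) of the crop), 2.6 N weight. Next: its position in the tool frame.

```bash
python3 - <<'E'
from h import *
d=load('w5.npy');d['T']=np.array(d['mount'])  # tool frame
g=cv2.cvtColor(d['frame'],cv2.COLOR_RGB2GRAY)
u,v,r=318,264,60
w=cv2.resize(g[v-r:v+r+1,u-r:u+r+1],None,fx=4,fy=4,interpolation=cv2.INTER_CUBIC)
m=cv2.morphologyEx((w<75).astype(np.uint8),cv2.MORPH_OPEN,np.ones((9,9)))
c=[k for k in cv2.findContours(m,cv2.RETR_EXTERNAL,cv2.CHAIN_APPROX_NONE)[0] if cv2.pointPolygonTest(k,(4*r,4*r),False)>0][0]
pts=c[:,0,:]/4.+[u-r,v-r]
for z in(-.012,-.009):
    W=onz(d,pts,z)[:,:2];e=cv2.fitEllipse((W*1e5).astype(np.float32));print(z,e,W.min(0),W.max(0))
E
```

```text
-0.012 ((704.6827392578125, -0.20539093017578125), (3502.22509765625, 3740.57275390625), 11.40375804901123) [-0.01063034 -0.0187113 ] [0.02464325 0.01857314]
-0.009 ((524.4071044921875, 1.0517654418945312), (3583.183349609375, 3827.040771484375), 11.403754234313965) [-0.01284172 -0.01913122] [0.02324725 0.0190151 ]
```

Flat centre in the tool frame is (+6.2, 0) mm, underside 7.9 mm beyond the TCP and not tilted. Next, carry it above the entry point (5 mm to the balls' side), leaning the tool 1.9° to match the head.

```bash
python3 -m pendant '[{"dx":-0.006,"dy":0.0145,"dz":0,"rx":0.24,"ry":0.13,"rz":0,"hand":0.04},{"dx":-0.0121,"dy":0.0293,"dz":0.003,"rx":0.24,"ry":0.13,"rz":0,"hand":0.04},{"dx":-0.0121,"dy":0.0293,"dz":0.003,"rx":0.24,"ry":0.13,"rz":0,"hand":0.04},{"dx":-0.0121,"dy":0.0293,"dz":0.003,"rx":0.24,"ry":0.13,"rz":0,"hand":0.04},{"dx":-0.0121,"dy":0.0293,"dz":0.003,"rx":0.24,"ry":0.13,"rz":0,"hand":0.04},{"dx":-0.0121,"dy":0.0293,"dz":0.003,"rx":0.24,"ry":0.13,"rz":0,"hand":0.04},{"dx":-0.0121,"dy":0.0293,"dz":0,"rx":0.24,"ry":0.13,"rz":0,"hand":0.04},{"dx":-0.006,"dy":0.0145,"dz":0,"rx":0,"ry":0,"rz":0,"hand":0.04},{"dx":0,"dy":0,"dz":0,"rx":0,"ry":0,"rz":0,"hand":0.04},{"dx":0,"dy":0,"dz":0,"rx":0,"ry":0,"rz":0,"hand":0.04},{"dx":0,"dy":0,"dz":0,"rx":0,"ry":0,"rz":0,"hand":0.04}]'
cat > where.py <<'E'
from h import *
s=manip.get_state();r=rot(s['ee_rot']);p=np.array(s['position'])
f=p+r@np.array([.0062,0,.0079]);c=np.array([.4691,-.2154,.0]);a=np.radians(28.6);x=np.array([np.cos(a),np.sin(a)]);y=np.array([-x[1],x[0]])
e=(f-c)[:2];F=s['contact_force'];print('t',round(s['clock'],2),'flat in stand x,y mm',(e@x*1e3).round(2),(e@y*1e3).round(2),'under z',f[2].round(4),'axis',(-r[:,2]).round(4),'toolx',r[:,0].round(3),'F stand',(F[:2]@x).round(2),(F[:2]@y).round(2),F[2].round(2),'w',s['width'],s['gripper_force'])
E
python3 where.py
```

```text
clock: 8.47
position: [0.4689, -0.2143, 0.0976]
ee_rot: [-0.018, 0.969, 0.247, 0.003]
contact_force: [-0.6, -0.5, -2.9]
width: 0.0501
gripper_force: 37.7
t 8.47 flat in stand x,y mm 6.71 1.34 under z 0.0898 axis [ 0.0027 -0.0358  0.9994] toolx [0.878 0.479 0.015] F stand -0.74 -0.14 -2.91 w 0.05010901769280962 37.70117734093219
```

```bash
python3 -m pendant '[{"dx":-0.002,"dy":0.0022,"dz":0.002,"rx":0,"ry":0,"rz":0,"hand":0.04},{"dx":0,"dy":0,"dz":0.006,"rx":0,"ry":0,"rz":0,"hand":0.04},{"dx":0,"dy":0,"dz":0.006,"rx":0,"ry":0,"rz":0,"hand":0.04},{"dx":0,"dy":0,"dz":0.004,"rx":0,"ry":0,"rz":0,"hand":0.04},{"dx":0,"dy":0,"dz":0.003,"rx":0,"ry":0,"rz":0,"hand":0.04},{"dx":0,"dy":0,"dz":0,"rx":0,"ry":0,"rz":0,"hand":0.04},{"dx":0,"dy":0,"dz":0,"rx":0,"ry":0,"rz":0,"hand":0.04}]' >/dev/null; python3 where.py
python3 -m pendant '[{"dx":0,"dy":0,"dz":0.001,"rx":0,"ry":0,"rz":0,"hand":0.04},{"dx":0,"dy":0,"dz":0.001,"rx":0,"ry":0,"rz":0,"hand":0.04},{"dx":0,"dy":0,"dz":0,"rx":0,"ry":0,"rz":0,"hand":0.04}]'>/dev/null; python3 where.py
python3 - <<'E'
from h import *
d=grab('wrist');cv2.imwrite('pics/e1.png',cv2.resize(d['frame'][180:400,170:470],(780,572),interpolation=cv2.INTER_CUBIC)[:,:,::-1])
E
```

```text
t 9.05 flat in stand x,y mm 5.28 -1.88 under z 0.0695 axis [ 6.000e-04 -3.360e-02  9.994e-01] toolx [0.878 0.479 0.016] F stand 0.3 0.44 -1.91 w 0.05002324989117103 37.69741611555219
t 9.3 flat in stand x,y mm 5.3 -2.15 under z 0.0678 axis [-0.     -0.0332  0.9994] toolx [0.878 0.479 0.016] F stand -0.57 0.11 -2.81 w 0.049992798683674976 37.69735112786293
```

View pics/e1.png

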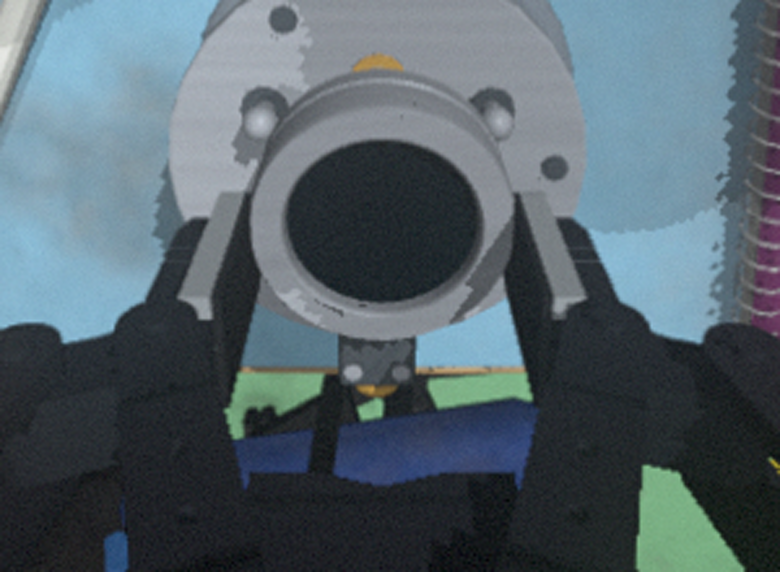

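The flat hangs centred at (383,220) between the balls (260,121) and (498,121), a bit more than 1 mm to the right; plunger block at (377,360). I'll correct y and feel down to the ball tops.

```bash
python3 -m pendant '[{"dx":0,"dy":-0.0015,"dz":0.001,"rx":0,"ry":0,"rz":0,"hand":0.04},{"dx":0,"dy":0,"dz":0.001,"rx":0,"ry":0,"rz":0,"hand":0.04},{"dx":0,"dy":0,"dz":0.001,"rx":0,"ry":0,"rz":0,"hand":0.04},{"dx":0,"dy":0,"dz":0,"rx":0,"ry":0,"rz":0,"hand":0.04},{"dx":0,"dy":0,"dz":0,"rx":0,"ry":0,"rz":0,"hand":0.04}]' >/dev/null; python3 where.py
python3 -m pendant '[{"dx":0,"dy":0,"dz":0.001,"rx":0,"ry":0,"rz":0,"hand":0.04},{"dx":0,"dy":0,"dz":0,"rx":0,"ry":0,"rz":0,"hand":0.04},{"dx":0,"dy":0,"dz":0,"rx":0,"ry":0,"rz":0,"hand":0.04}]'>/dev/null; python3 where.py
python3 -m pendant '[{"dx":0,"dy":0,"dz":0.0007,"rx":0,"ry":0,"rz":0,"hand":0.04},{"dx":0,"dy":0,"dz":0,"rx":0,"ry":0,"rz":0,"hand":0.04},{"dx":0,"dy":0,"dz":0,"rx":0,"ry":0,"rz":0,"hand":0.04}]'>/dev/null; python3 where.py
```

```text
t 9.77 flat in stand x,y mm 5.33 -0.45 under z 0.0647 axis [ 2.000e-04 -3.330e-02  9.994e-01] toolx [0.878 0.479 0.016] F stand 0.31 -0.5 -2.01 w 0.05048586713737818 37.697428269311786
t 10.02 flat in stand x,y mm 5.37 -0.45 under z 0.0638 axis [ 1.000e-04 -3.330e-02  9.994e-01] toolx [0.878 0.479 0.016] F stand 0.13 -0.01 -1.96 w 0.05014169988137477 37.697024191729724
t 10.27 flat in stand x,y mm 5.42 -0.54 under z 0.0631 axis [-1.000e-04 -3.320e-02  9.995e-01] toolx [0.878 0.479 0.016] F stand -0.56 0.25 -1.96 w 0.05028946829654884 37.70264761056751
```

```bash
python3 -m pendant '[{"dx":-0.0003,"dy":0,"dz":0.0007,"rx":0,"ry":0,"rz":0,"hand":0.04},{"dx":0,"dy":0,"dz":0,"rx":0,"ry":0,"rz":0,"hand":0.04},{"dx":0,"dy":0,"dz":0,"rx":0,"ry":0,"rz":0,"hand":0.04}]' >/dev/null; python3 where.py
python3 -m pendant '[{"dx":0,"dy":0,"dz":0.0007,"rx":0,"ry":0,"rz":0,"hand":0.04},{"dx":0,"dy":0,"dz":0,"rx":0,"ry":0,"rz":0,"hand":0.04},{"dx":0,"dy":0,"dz":0,"rx":0,"ry":0,"rz":0,"hand":0.04}]'>/dev/null; python3 where.py
python3 -m pendant '[{"dx":0,"dy":0,"dz":0.0007,"rx":0,"ry":0,"rz":0,"hand":0.04},{"dx":0,"dy":0,"dz":0,"rx":0,"ry":0,"rz":0,"hand":0.04},{"dx":0,"dy":0,"dz":0,"rx":0,"ry":0,"rz":0,"hand":0.04}]'>/dev/null; python3 where.py
```

```text
t 10.52 flat in stand x,y mm 5.13 -0.73 under z 0.0625 axis [-3.000e-04 -3.280e-02  9.995e-01] toolx [0.878 0.479 0.016] F stand -1.06 -0.61 -2.05 w 0.05011181295108769 37.78323423117399
t 10.77 flat in stand x,y mm 5.14 -0.85 under z 0.0619 axis [-5.000e-04 -3.250e-02  9.995e-01] toolx [0.878 0.479 0.016] F stand -1.21 -0.72 -0.15 w 0.05038406058865106 37.96195276547223
t 11.02 flat in stand x,y mm 5.13 -0.86 under z 0.0613 axis [-5.000e-04 -3.240e-02  9.995e-01] toolx [0.878 0.479 0.016] F stand -0.52 -1.68 2.59 w 0.05068864270049529 38.129917276091874
```

Ball tops felt at underside z ≈0.062 (so seat ≈0.0525). I'll ease up 0.6 mm and push the nose back.

```bash
python3 -m pendant '[{"dx":0,"dy":-0.0004,"dz":-0.0006,"rx":0,"ry":0,"rz":0,"hand":0.04},{"dx":-0.001,"dy":0,"dz":0,"rx":0,"ry":0,"rz":0,"hand":0.04},{"dx":-0.001,"dy":0,"dz":0,"rx":0,"ry":0,"rz":0,"hand":0.04},{"dx":-0.001,"dy":0,"dz":0,"rx":0,"ry":0,"rz":0,"hand":0.04},{"dx":0,"dy":0,"dz":0,"rx":0,"ry":0,"rz":0,"hand":0.04},{"dx":0,"dy":0,"dz":0,"rx":0,"ry":0,"rz":0,"hand":0.04}]' >/dev/null; python3 where.py
python3 -m pendant '[{"dx":-0.001,"dy":0,"dz":0,"rx":0,"ry":0,"rz":0,"hand":0.04},{"dx":-0.001,"dy":0,"dz":0,"rx":0,"ry":0,"rz":0,"hand":0.04},{"dx":0,"dy":0,"dz":0,"rx":0,"ry":0,"rz":0,"hand":0.04},{"dx":0,"dy":0,"dz":0,"rx":0,"ry":0,"rz":0,"hand":0.04}]' >/dev/null; python3 where.py
python3 -m pendant '[{"dx":-0.001,"dy":0,"dz":0,"rx":0,"ry":0,"rz":0,"hand":0.04},{"dx":-0.0005,"dy":0,"dz":0,"rx":0,"ry":0,"rz":0,"hand":0.04},{"dx":0,"dy":0,"dz":0,"rx":0,"ry":0,"rz":0,"hand":0.04},{"dx":0,"dy":0,"dz":0,"rx":0,"ry":0,"rz":0,"hand":0.04}]' >/dev/null; python3 where.py
```

```text
t 11.52 flat in stand x,y mm 2.14 0.08 under z 0.0614 axis [ 1.000e-04 -3.350e-02  9.994e-01] toolx [0.878 0.479 0.016] F stand 0.89 -1.55 -2.15 w 0.04990229354098679 37.817203402519226
t 11.85 flat in stand x,y mm 0.26 0.37 under z 0.0614 axis [ 1.000e-04 -3.410e-02  9.994e-01] toolx [0.878 0.479 0.016] F stand 2.85 -1.99 -2.52 w 0.049996224525573923 37.71667106542736
t 12.18 flat in stand x,y mm -1.24 0.3 under z 0.0614 axis [ 1.000e-04 -3.390e-02  9.994e-01] toolx [0.878 0.479 0.016] F stand 4.72 -0.71 -1.55 w 0.050073928096229854 37.69724315498024
```

```bash
python3 -m pendant '[{"dx":-0.0005,"dy":0,"dz":0.0005,"rx":0,"ry":0,"rz":0,"hand":0.04},{"dx":0,"dy":0,"dz":0.0005,"rx":0,"ry":0,"rz":0,"hand":0.04},{"dx":0,"dy":0,"dz":0,"rx":0,"ry":0,"rz":0,"hand":0.04},{"dx":0,"dy":0,"dz":0,"rx":0,"ry":0,"rz":0,"hand":0.04}]' >/dev/null; python3 where.py
python3 -m pendant '[{"dx":0,"dy":0,"dz":0.0005,"rx":0,"ry":0,"rz":0,"hand":0.04},{"dx":0,"dy":0,"dz":0.0005,"rx":0,"ry":0,"rz":0,"hand":0.04},{"dx":0,"dy":0,"dz":0,"rx":0,"ry":0,"rz":0,"hand":0.04}]' >/dev/null; python3 where.py
python3 -m pendant '[{"dx":0,"dy":0,"dz":0.0005,"rx":0,"ry":0,"rz":0,"hand":0.04},{"dx":0,"dy":0,"dz":0.0005,"rx":0,"ry":0,"rz":0,"hand":0.04},{"dx":0,"dy":0,"dz":0,"rx":0,"ry":0,"rz":0,"hand":0.04}]' >/dev/null; python3 where.py
```

```text
t 12.52 flat in stand x,y mm -1.81 0.15 under z 0.0605 axis [ 1.000e-04 -3.350e-02  9.994e-01] toolx [0.878 0.479 0.016] F stand 4.07 -0.39 -1.29 w 0.05003982281966786 37.76153666898608
t 12.77 flat in stand x,y mm -1.82 -0.04 under z 0.0594 axis [-1.000e-04 -3.310e-02  9.995e-01] toolx [0.878 0.479 0.016] F stand 3.34 0.22 -1.05 w 0.050151034882102444 37.76807407848537
t 13.02 flat in stand x,y mm -1.83 -0.03 under z 0.0584 axis [-1.000e-04 -3.310e-02  9.995e-01] toolx [0.878 0.479 0.016] F stand 4.38 -0.29 -0.96 w 0.04993510930662209 37.7787697641179
```

Inside the balls with about 4 N on the nose. Continuing down.

```bash
python3 -m pendant '[{"dx":0,"dy":0,"dz":0.0007,"rx":0,"ry":0,"rz":0,"hand":0.04},{"dx":0,"dy":0,"dz":0.0007,"rx":0,"ry":0,"rz":0,"hand":0.04},{"dx":0,"dy":0,"dz":0.0006,"rx":0,"ry":0,"rz":0,"hand":0.04},{"dx":0,"dy":0,"dz":0,"rx":0,"ry":0,"rz":0,"hand":0.04}]' >/dev/null; python3 where.py
python3 -m pendant '[{"dx":0,"dy":0,"dz":0.0005,"rx":0,"ry":0,"rz":0,"hand":0.04},{"dx":0,"dy":0,"dz":0.0005,"rx":0,"ry":0,"rz":0,"hand":0.04},{"dx":0,"dy":0,"dz":0.0005,"rx":0,"ry":0,"rz":0,"hand":0.04},{"dx":0,"dy":0,"dz":0,"rx":0,"ry":0,"rz":0,"hand":0.04}]' >/dev/null; python3 where.py
python3 -m pendant '[{"dx":0,"dy":0,"dz":0.0005,"rx":0,"ry":0,"rz":0,"hand":0.04},{"dx":0,"dy":0,"dz":0.0003,"rx":0,"ry":0,"rz":0,"hand":0.04},{"dx":0,"dy":0,"dz":0,"rx":0,"ry":0,"rz":0,"hand":0.04}]' >/dev/null; python3 where.py
```

```text
t 13.35 flat in stand x,y mm -1.85 0.14 under z 0.0563 axis [ 2.000e-04 -3.320e-02  9.994e-01] toolx [0.878 0.479 0.016] F stand 3.16 -0.12 -1.7 w 0.04999376074784698 37.77897377964109
t 13.68 flat in stand x,y mm -1.83 0.24 under z 0.0549 axis [ 2.000e-04 -3.330e-02  9.994e-01] toolx [0.878 0.479 0.016] F stand 4.43 -0.07 -1.42 w 0.05056673976213042 37.784918951801956
t 13.93 flat in stand x,y mm -1.79 0.22 under z 0.0542 axis [ 1.000e-04 -3.330e-02  9.994e-01] toolx [0.878 0.479 0.016] F stand 4.6 1.51 -1.31 w 0.050043087851021996 37.78345746919513
```

```bash
python3 -m pendant '[{"dx":0,"dy":0,"dz":0.0004,"rx":0,"ry":0,"rz":0,"hand":0.04},{"dx":0,"dy":0,"dz":0.0004,"rx":0,"ry":0,"rz":0,"hand":0.04},{"dx":0,"dy":0,"dz":0,"rx":0,"ry":0,"rz":0,"hand":0.04}]' >/dev/null; python3 where.py
python3 -m pendant '[{"dx":0,"dy":0,"dz":0.0005,"rx":0,"ry":0,"rz":0,"hand":0.04},{"dx":0,"dy":0,"dz":0,"rx":0,"ry":0,"rz":0,"hand":0.04},{"dx":0,"dy":0,"dz":0,"rx":0,"ry":0,"rz":0,"hand":0.04}]' >/dev/null; python3 where.py
python3 -m pendant '[{"dx":0,"dy":0,"dz":0.0004,"rx":0,"ry":0,"rz":0,"hand":0.04},{"dx":0,"dy":0,"dz":0,"rx":0,"ry":0,"rz":0,"hand":0.04},{"dx":0,"dy":0,"dz":0,"rx":0,"ry":0,"rz":0,"hand":0.04}]' >/dev/null; python3 where.py
```

```text
t 14.18 flat in stand x,y mm -1.81 0.23 under z 0.0536 axis [ 1.000e-04 -3.320e-02  9.994e-01] toolx [0.878 0.479 0.016] F stand 5.02 0.01 0.03 w 0.050331492458108064 38.02862076088786
t 14.43 flat in stand x,y mm -1.8 0.18 under z 0.0534 axis [-1.000e-04 -3.300e-02  9.995e-01] toolx [0.878 0.479 0.016] F stand 2.7 0.84 5.55 w 0.05023817724558988 38.3681908948347
t 14.68 flat in stand x,y mm -1.77 0.16 under z 0.0533 axis [-3.000e-04 -3.290e-02  9.995e-01] toolx [0.878 0.479 0.016] F stand 1.34 1.96 7.88 w 0.050275732191659456 38.662776835262775
```

Pads felt at z 0.0535. I'll ease off a little, then release.

```bash
python3 -m pendant '[{"dx":0.0005,"dy":0,"dz":-0.0004,"rx":0,"ry":0,"rz":0,"hand":0.048},{"dx":0,"dy":0,"dz":0,"rx":0,"ry":0,"rz":0,"hand":0.05},{"dx":0,"dy":0,"dz":0,"rx":0,"ry":0,"rz":0,"hand":0.052},{"dx":0,"dy":0,"dz":0,"rx":0,"ry":0,"rz":0,"hand":0.054},{"dx":0,"dy":0,"dz":0,"rx":0,"ry":0,"rz":0,"hand":0.057},{"dx":0,"dy":0,"dz":0,"rx":0,"ry":0,"rz":0,"hand":0.06},{"dx":0,"dy":0,"dz":0,"rx":0,"ry":0,"rz":0,"hand":0.062},{"dx":0,"dy":0,"dz":0,"rx":0,"ry":0,"rz":0,"hand":0.062}]' >/dev/null; python3 where.py
python3 -m pendant '[{"dx":0,"dy":0,"dz":-0.01,"rx":0,"ry":0,"rz":0,"hand":0.062},{"dx":0,"dy":0,"dz":-0.015,"rx":0,"ry":0,"rz":0,"hand":0.062},{"dx":0,"dy":0,"dz":-0.015,"rx":0,"ry":0,"rz":0,"hand":0.062},{"dx":0,"dy":0,"dz":0,"rx":0,"ry":0,"rz":0,"hand":0.062},{"dx":0,"dy":0,"dz":0,"rx":0,"ry":0,"rz":0,"hand":0.062}]' >/dev/null; python3 where.py
python3 - <<'E'
from h import *
d=grab('wrist');np.save('w6.npy',d,allow_pickle=True);cv2.imwrite('pics/e2.png',cv2.resize(d['frame'][120:400,150:490],(680,560),interpolation=cv2.INTER_CUBIC)[:,:,::-1])
E
```

```text
t 15.35 flat in stand x,y mm -1.67 0.53 under z 0.0526 axis [ 0.0011 -0.0335  0.9994] toolx [0.878 0.479 0.015] F stand 0.19 -0.03 0.33 w 0.06190281628427273 0.0
t 15.77 flat in stand x,y mm -1.59 -1.62 under z 0.0939 axis [-0.0019 -0.0318  0.9995] toolx [0.878 0.479 0.017] F stand 0.12 -0.01 0.03 w 0.06212841154563432 0.0
```

View pics/e2.png

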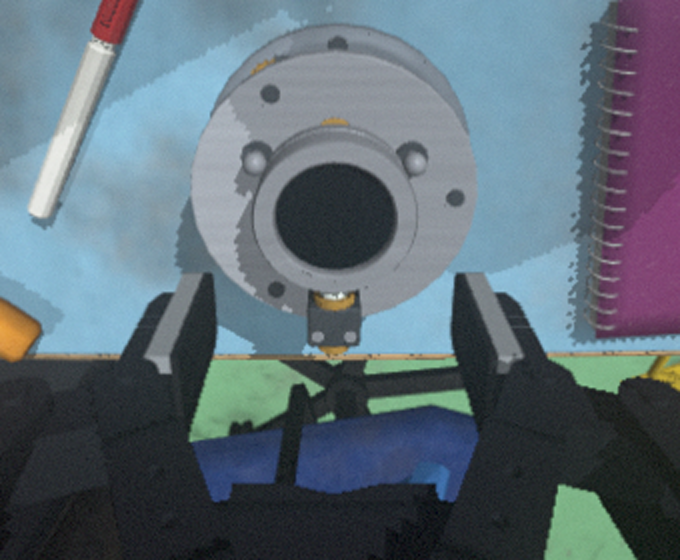

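It looks seated: ring against both balls (255,158) and (414,160), nose bearing at (333,297). Now press on the rim with both tips above pads 2 and 3, opening 39 mm, away from the glass.

```bash
python3 -m pendant '[{"dx":-0.0035,"dy":0,"dz":0,"rx":0,"ry":0,"rz":0,"hand":0.039},{"dx":0,"dy":0,"dz":0.003,"rx":0,"ry":0,"rz":0,"hand":0.039},{"dx":0,"dy":0,"dz":0.003,"rx":0,"ry":0,"rz":0,"hand":0.039},{"dx":0,"dy":0,"dz":0.006,"rx":0,"ry":0,"rz":0,"hand":0.039},{"dx":0,"dy":0,"dz":0.006,"rx":0,"ry":0,"rz":0,"hand":0.039},{"dx":0,"dy":0,"dz":0.003,"rx":0,"ry":0,"rz":0,"hand":0.039},{"dx":0,"dy":0,"dz":0.003,"rx":0,"ry":0,"rz":0,"hand":0.039},{"dx":0,"dy":0,"dz":0,"rx":0,"ry":0,"rz":0,"hand":0.039},{"dx":0,"dy":0,"dz":0,"rx":0,"ry":0,"rz":0,"hand":0.039}]' >/dev/null; python3 where.py
python3 - <<'E'
from h import *
d=grab('wrist');cv2.imwrite('pics/e3.png',cv2.resize(d['frame'][120:400,150:490],(680,560),interpolation=cv2.INTER_CUBIC)[:,:,::-1])
E
```

```text
t 16.57 flat in stand x,y mm -5.02 -0.14 under z 0.0686 axis [ 5.000e-04 -3.350e-02  9.994e-01] toolx [0.878 0.479 0.016] F stand 0.35 -0.67 -0.02 w 0.038801839931902414 0.0
```

View pics/e3.png

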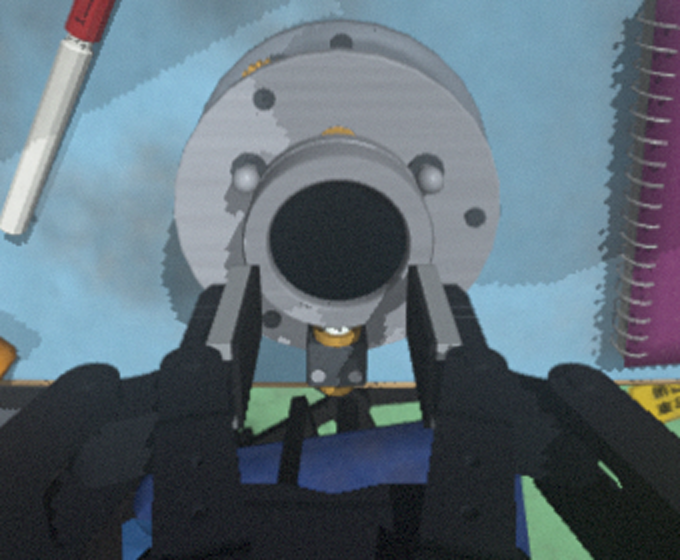

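The tips stand over the rim at (258,270) and (410,270), about 1 mm too far left of the flat's centre (340,240). Shift by 1 mm and press gently.

```bash
python3 -m pendant '[{"dx":0,"dy":0.001,"dz":0.001,"rx":0,"ry":0,"rz":0,"hand":0.039},{"dx":0,"dy":0,"dz":0.001,"rx":0,"ry":0,"rz":0,"hand":0.039},{"dx":0,"dy":0,"dz":0.001,"rx":0,"ry":0,"rz":0,"hand":0.039},{"dx":0,"dy":0,"dz":0,"rx":0,"ry":0,"rz":0,"hand":0.039},{"dx":0,"dy":0,"dz":0,"rx":0,"ry":0,"rz":0,"hand":0.039}]' >/dev/null; python3 where.py
python3 -m pendant '[{"dx":0,"dy":0,"dz":0.0005,"rx":0,"ry":0,"rz":0,"hand":0.039},{"dx":0,"dy":0,"dz":0.0003,"rx":0,"ry":0,"rz":0,"hand":0.039},{"dx":0,"dy":0,"dz":0,"rx":0,"ry":0,"rz":0,"hand":0.039}]' >/dev/null; python3 where.py
python3 -m pendant '[{"dx":0,"dy":0,"dz":0.0005,"rx":0,"ry":0,"rz":0,"hand":0.039},{"dx":0,"dy":0,"dz":0,"rx":0,"ry":0,"rz":0,"hand":0.039},{"dx":0,"dy":0,"dz":0,"rx":0,"ry":0,"rz":0,"hand":0.039}]' >/dev/null; python3 where.py
```

```text
t 17.03 flat in stand x,y mm -4.99 -1.09 under z 0.0658 axis [ 1.000e-04 -3.330e-02  9.994e-01] toolx [0.878 0.479 0.016] F stand 0.03 0.43 -0.15 w 0.039011487950289934 0.0
t 17.28 flat in stand x,y mm -4.98 -1.05 under z 0.065 axis [ 2.000e-04 -3.330e-02  9.994e-01] toolx [0.878 0.479 0.016] F stand -0.28 0.35 0.08 w 0.03864159269457611 0.0
t 17.53 flat in stand x,y mm -4.97 -1.04 under z 0.0645 axis [ 2.000e-04 -3.330e-02  9.994e-01] toolx [0.878 0.479 0.016] F stand 0.09 0.33 0.48 w 0.039170584066156665 0.0
```

```bash
python3 -m pendant '[{"dx":0,"dy":0,"dz":0.0005,"rx":0,"ry":0,"rz":0,"hand":0.039},{"dx":0,"dy":0,"dz":0,"rx":0,"ry":0,"rz":0,"hand":0.039},{"dx":0,"dy":0,"dz":0,"rx":0,"ry":0,"rz":0,"hand":0.039}]' >/dev/null; python3 where.py
python3 -m pendant '[{"dx":0,"dy":0,"dz":0.0004,"rx":0,"ry":0,"rz":0,"hand":0.039},{"dx":0,"dy":0,"dz":0,"rx":0,"ry":0,"rz":0,"hand":0.039},{"dx":0,"dy":0,"dz":0,"rx":0,"ry":0,"rz":0,"hand":0.039}]' >/dev/null; python3 where.py
python3 -m pendant '[{"dx":0,"dy":0,"dz":0.0003,"rx":0,"ry":0,"rz":0,"hand":0.039},{"dx":0,"dy":0,"dz":0,"rx":0,"ry":0,"rz":0,"hand":0.039},{"dx":0,"dy":0,"dz":0,"rx":0,"ry":0,"rz":0,"hand":0.039}]' >/dev/null; python3 where.py
```

```text
t 17.78 flat in stand x,y mm -4.96 -1.08 under z 0.0642 axis [ 1.000e-04 -3.320e-02  9.994e-01] toolx [0.878 0.479 0.016] F stand 0.03 0.04 2.01 w 0.038986548523086896 0.8426936343312263
t 18.03 flat in stand x,y mm -4.95 -1.12 under z 0.064 axis [-0.     -0.033   0.9995] toolx [0.878 0.479 0.016] F stand -0.94 1.98 5.05 w 0.039047068531291126 2.535439117345959
t 18.28 flat in stand x,y mm -4.98 -1.14 under z 0.0639 axis [-1.000e-04 -3.290e-02  9.995e-01] toolx [0.878 0.479 0.016] F stand -1.62 2.34 7.6 w 0.03923887803246299 3.481317522819154
```

Pressed with 7.6 N over pads 2 and 3. I'll press again 6 mm closer to the middle so that pad 1 carries its share for certain.

```bash
python3 -m pendant '[{"dx":0,"dy":0,"dz":-0.003,"rx":0,"ry":0,"rz":0,"hand":0.039},{"dx":0.003,"dy":0,"dz":0,"rx":0,"ry":0,"rz":0,"hand":0.039},{"dx":0.003,"dy":0,"dz":0,"rx":0,"ry":0,"rz":0,"hand":0.039},{"dx":0,"dy":0,"dz":0.001,"rx":0,"ry":0,"rz":0,"hand":0.039},{"dx":0,"dy":0,"dz":0.0009,"rx":0,"ry":0,"rz":0,"hand":0.039},{"dx":0,"dy":0,"dz":0,"rx":0,"ry":0,"rz":0,"hand":0.039},{"dx":0,"dy":0,"dz":0,"rx":0,"ry":0,"rz":0,"hand":0.039}]' >/dev/null; python3 where.py
python3 -m pendant '[{"dx":0,"dy":0,"dz":0.0004,"rx":0,"ry":0,"rz":0,"hand":0.039},{"dx":0,"dy":0,"dz":0,"rx":0,"ry":0,"rz":0,"hand":0.039},{"dx":0,"dy":0,"dz":0,"rx":0,"ry":0,"rz":0,"hand":0.039}]' >/dev/null; python3 where.py
python3 -m pendant '[{"dx":0,"dy":0,"dz":0.0003,"rx":0,"ry":0,"rz":0,"hand":0.039},{"dx":0,"dy":0,"dz":0,"rx":0,"ry":0,"rz":0,"hand":0.039},{"dx":0,"dy":0,"dz":0,"rx":0,"ry":0,"rz":0,"hand":0.039}]' >/dev/null; python3 where.py
```

```text
t 18.87 flat in stand x,y mm 1.11 -1.03 under z 0.0643 axis [ 2.000e-04 -3.340e-02  9.994e-01] toolx [0.878 0.479 0.016] F stand -0.03 -0.4 0.47 w 0.03927919894330732 0.15061103886182536
t 19.12 flat in stand x,y mm 1.08 -1.05 under z 0.0642 axis [-0.     -0.0333  0.9994] toolx [0.878 0.479 0.016] F stand 0.55 0.81 2.45 w 0.03886503986407286 1.1646593873592792
t 19.37 flat in stand x,y mm 1.11 -1.07 under z 0.0641 axis [-2.000e-04 -3.320e-02  9.994e-01] toolx [0.878 0.479 0.016] F stand 0.31 1.14 4.53 w 0.039238115153210344 2.559641390835168
```

```bash
python3 -m pendant '[{"dx":0,"dy":0,"dz":0.0003,"rx":0,"ry":0,"rz":0,"hand":0.039},{"dx":0,"dy":0,"dz":0,"rx":0,"ry":0,"rz":0,"hand":0.039},{"dx":0,"dy":0,"dz":0,"rx":0,"ry":0,"rz":0,"hand":0.039},{"dx":0,"dy":0,"dz":0,"rx":0,"ry":0,"rz":0,"hand":0.039}]' >/dev/null; python3 where.py
python3 -m pendant '[{"dx":0,"dy":0,"dz":-0.0004,"rx":0,"ry":0,"rz":0,"hand":0.039},{"dx":0,"dy":0,"dz":-0.0004,"rx":0,"ry":0,"rz":0,"hand":0.039},{"dx":0,"dy":0,"dz":-0.005,"rx":0,"ry":0,"rz":0,"hand":0.039},{"dx":0,"dy":0,"dz":-0.02,"rx":0,"ry":0,"rz":0,"hand":0.039},{"dx":0,"dy":0,"dz":-0.02,"rx":0,"ry":0,"rz":0,"hand":0.039},{"dx":0,"dy":0,"dz":0,"rx":0,"ry":0,"rz":0,"hand":0.039},{"dx":0,"dy":0,"dz":0,"rx":0,"ry":0,"rz":0,"hand":0.039}]' >/dev/null; python3 where.py
python3 - <<'E'
from h import *
d=grab('wrist');np.save('w7.npy',d,allow_pickle=True);cv2.imwrite('pics/e4.png',cv2.resize(d['frame'][100:300,220:420],(600,600),interpolation=cv2.INTER_CUBIC)[:,:,::-1])
E
```

```text
t 19.7 flat in stand x,y mm 1.12 -1.12 under z 0.0641 axis [-3.000e-04 -3.310e-02  9.995e-01] toolx [0.878 0.479 0.016] F stand -0.22 1.04 7.39 w 0.038895480815849585 3.500346794971847
t 20.28 flat in stand x,y mm 0.57 -3.19 under z 0.11 axis [-0.0017 -0.0317  0.9995] toolx [0.878 0.479 0.017] F stand -0.01 -0.07 0.29 w 0.038800126132910874 0.0
```

View pics/e4.png

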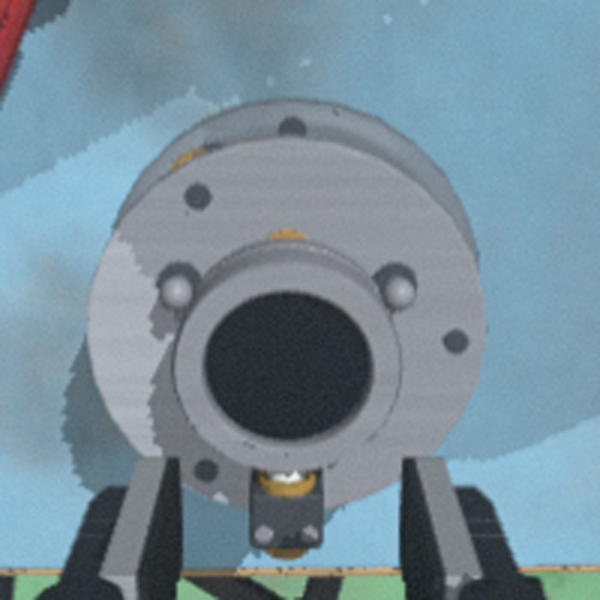

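The flat sits symmetric between both balls (177,292) and (400,290), with the nose at (287,478) pressed back onto it. The rim height matched the lean at both press points, and both presses were held at 5 N and about 7.5 N. The robot is clear, so I'm handing in.

```bash
python3 -c "
from rig import manip
print(manip.sign_off())"
```

```text
the job is handed in; nothing more can be done
None
```

The flat is in the levelling stand, pressed on its rim with about 7.5 N. In the last picture it bears on both locating balls with the plunger nose against it. I handed the job in at about 20 s; the sign-off gave no verdict, and I could not read the pad and ball forces directly.

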